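Lay the blue pipette in its bench cradle

TASK

Lay the pipette with the blue button across the two saddles of the bench cradle, handle centred on them, hook up and its nose over the white drip dish. Lower it onto the saddles gently rather than dropping it, let go, and leave the pipette with the orange button where it lies.

Things in the scene. Friction and masses are not known exactly. Their poses are not given: they have to be found in the camera images.
- blue_mid (a point): centre of the handle of the loose white pipette with blue button and collar, lying hook up, this point 14 mm above the bench (all mm). Handle: bar 130 long (x), 28 wide (y), 28 high (z); 70-120 g, balanced within 10 of here. x points to the nose: grey taper 24 to 8 thick, x 65 to 150; coloured collar x 47 to 61; rod and button x -65 to -97; hook on top x -60 to -34, rising to z 34
- cradle_seat (a point): seat of the fixed cradle: midway between its two aluminium saddles, at their floors, 55 mm above the bench (all mm). x runs level to the white dish, z up. Saddles: plates 8 thick at x -40 and 40; floor 33 wide (y), horns flare to 61 apart inside (70 outside) at z 24. The seated handle's centre is 14 above here. Open between saddles down to the foot, a slab 200 x 70 x 10 from x -50 to 150
- cradle_dish (a point): centre of the rim of the white drip dish (68 mm across, 8 mm deep) on the cradle's foot, 18 mm above the bench; it lies at x = 115 mm, z = -37 mm from the cradle seat and marks the end over which the nose belongs
- orange_mid (a point): centre of the handle of the loose white pipette with orange button and collar, lying hook up, this point 14 mm above the bench (all mm). Handle: bar 130 long (x), 28 wide (y), 28 high (z); 70-120 g, balanced within 10 of here. x points to the nose: grey taper 24 to 8 thick, x 65 to 150; coloured collar x 47 to 61; rod and button x -65 to -97; hook on top x -60 to -34, rising to z 34; not to be moved
Not all that is in view belongs to the job. What is shaped like the part that bears blue_mid but red or yellow is not meant.

How it is judged:
By the outcome, as a careful person would: the job done as asked, in the order asked, and still so for the second after the job is handed in, with the robot touching nothing.
It also fails if it takes over 42 s, if anything falls off the work surface, if the arm or the gripper's body presses on something with over 40 N, if the wrist force passes 120 N, or if a joint passes its speed limit or range.

ROBOT

A 6-joint arm with a two-finger parallel gripper is mounted at the origin on the work surface. World frame = base frame: x ahead of the robot, y to its left, z up, the work surface at z = 0. Lengths are in m, angles in rad, forces in N, time in s.
With the tool pointing down it reaches from about 0.4 to 0.825 m from the base axis. Payload 7 kg.
Tool frame: the origin (TCP) lies at the very end of the fingers, on their centre line; the grasp point (between the pads) lies 19 mm behind it; z points along the fingers, x is the direction in which the jaws open and shut, and the axes are right-handed (so a half turn about z gives the same grasp; the last joint's range is limited). The gripper opens to 88 mm and grips with 3 to 60 N. Pads are 19 mm wide; open, the fingers measure 130 mm over their backs; the gripper's body (78 mm by 193 mm) begins 47 mm behind the grasp point.
Start: joints at [-1, 0.359, 0.012, 0, -1.224, -0.288], TCP at [0.188, -0.648, 0.227] pointing down, gripper open.
Joint ranges: [-3.07, 3.07], [-1.43, 2.12], [-1.02, 1.25], [-3.03, 1.67], [-3.05, -0], [-3.03, 3.03]. Speed limits (rad/s): [2.39, 2.39, 3.01, 3.14, 3.14, 3.14].

INTERFACE

Orientations are given as [roll, pitch, yaw] about the fixed x, y, z axes, in that order (R = Rz(yaw) Ry(pitch) Rx(roll)).
In Python, from station import telemetry, grab_frame, arm, regions_of, pinpoint gives the robot as it stands. The module is installed in compiled form; this text tells all that it offers.
- The arm moves only by the shell command python3 -m inch 'ROWS' [FORCE]. ROWS is text: rows parted by semicolons, each of 7 numbers parted by spaces: the opening, from 0 (shut) to 1 (fully open), then the shift along the world's x, y, z in cm, then the turn, a rotation vector about the world's x, y, z in degrees. A call has 1 to 12 rows; each row is the pose to reach, as a shift and turn from the pose measured when the call began; what a row does not reach only later rows make up. A row lasts 1/8 s, in which the tool goes at most 62.5 mm and 10.7 degrees, less where a joint would pass 70% of its speed; a pose out of reach is approached as far as the arm can. A call with a gripper value outside its range is refused whole. The fingers move at their own pace and stop on an object; FORCE is the grip in N (left out, the last holds). Time passes only in rows, so rows that repeat a pose let the fingers close. It gives the time, the measured TCP pose, the force and the opening at its end, in the units of the state.
- telemetry.get_state(): the state, without advancing time (a new reading comes with each control period).
- grab_frame(name): name is "side" or "top" or "wrist"; returns a dict with "pixels" (480x640x3 uint8, red, green, blue), "fx", "fy", "cx", "cy" (pixels), "R" (3x3) and "t" (3): a world point X has camera coordinates R X + t. Camera axes: x right, y down, z forward; pixel columns grow to the right and rows downward; lengths in m; the calibration is good to about 2 mm. A picture is of the moment at which its call begins. There is no depth.
- arm.job_done(): hands the job in, once; it reports no verdict.
Trained networks look in the newest picture that a camera, given by its name, has taken for a name from the list of things; names that differ only in an ending like _2 or _b are one class to them, and where a whole thing is asked for, a point or a joint stands for the part that bears it (a point fixed in the world has none). Each returns a list of dicts, best first, with "p" (0 to 1); they miss things now and then, are a little off and sometimes report something else, mostly with a low value. They report only what shows in the picture. A call takes as long as a camera call. They do not tell look-alikes from the thing itself.
- regions_of(camera, name): "pixels" (480x640 bool, what is visible of it) and "bbox" ([left, top, right, bottom] in pixels, round what is visible of it).
- pinpoint(camera, name): "location" ([column, row] in pixels: a listed point, or the origin of a listed thing).
The state is a dict: "t": time; "q": joint angles; "qd": joint speeds; "joint_efforts": joint torques, N m; "eef_pos": TCP position; "ee_rot": TCP orientation; "force": force on the tool from outside, world axes, zero at the start; "moment": the same for the moment, N m; "width": finger opening in m.
Only numpy, scipy, OpenCV 4.12 (cv2) and the standard library are available. Lean on these libraries where they do the work, as an engineer would, in place of code of your own. Each camera call takes 0.05 s, during which the arm holds its last target. There are 200 camera calls.

## Working session

There is one attempt and no reset: what is moved stays moved. The work goes in short steps, Python scripts to look and compute and a shell command to move; the robot and the scene stay as the last step left them, time stands still between calls to the robot, and variables do not carry over. Pictures are saved under pics/ and viewed, about 8 in all and at most 12, crops included, and the job is handed in when it is done.

```bash
mkdir -p pics; cat > h.py <<'E'
import numpy as np, cv2
from station import telemetry, grab_frame, arm, regions_of, pinpoint
def ray(f,uv):
    d=np.array([(uv[0]-f["cx"])/f["fx"],(uv[1]-f["cy"])/f["fy"],1.]); R=np.array(f["R"]);t=np.array(f["t"])
    return -R.T@t, R.T@d
def atz(f,uv,z):
    c,d=ray(f,uv); return c+d*(z-c[2])/d[2]
def tri(obs):
    A=np.zeros((3,3));b=np.zeros(3);L=[]
    for f,uv in obs:
        c,d=ray(f,uv);d=d/np.linalg.norm(d);P=np.eye(3)-np.outer(d,d);A+=P;b+=P@c;L.append((c,P))
    X=np.linalg.solve(A,b); return X,[round(1e3*np.linalg.norm(P@(X-c)),1) for c,P in L]
def proj(f,X):
    p=np.array(f["R"])@np.array(X)+np.array(f["t"]); return [f["fx"]*p[0]/p[2]+f["cx"],f["fy"]*p[1]/p[2]+f["cy"]]
def save(f,n): cv2.imwrite("pics/"+n+".png",f["pixels"][:,:,::-1])
E
python3 - <<'E'
from h import *
np.set_printoptions(precision=3,suppress=True)
Z=dict(blue_mid=.014,orange_mid=.014,cradle_seat=.055,cradle_dish=.018)
for c in ("side","top","wrist"):
    f=grab_frame(c); save(f,c+"0")
    print(c,"cam",ray(f,(0,0))[0])
    for n in Z:
        for r in pinpoint(c,n)[:4]: print(c,n,round(r["p"],2),np.round(r["location"],1),atz(f,r["location"],Z[n]))
s=telemetry.get_state(); print(s)
ims=[cv2.imread(f"pics/{c}0.png") for c in("side","top")]
cv2.imwrite("pics/st0.png",cv2.resize(np.hstack(ims),(800,300)))
E
```

```text
side cam [-0.141  0.629  0.754]
side blue_mid 0.86 [163.4 340.5] [0.525 0.424 0.014]
side blue_mid 0.85 [309.2 246.8] [ 0.515 -0.016  0.014]
side blue_mid 0.71 [355.9 181.4] [ 0.64  -0.368  0.014]
side orange_mid 0.79 [357.  214.9] [ 0.514 -0.219  0.014]
side cradle_seat 0.57 [243.1 282.6] [0.501 0.218 0.055]
side cradle_dish 0.66 [218.1 269.4] [0.62  0.208 0.018]
top cam [0.233 0.005 1.665]
top blue_mid 0.9 [448.4 174.4] [ 0.63  -0.389  0.014]
top blue_mid 0.9 [146.9 213.1] [0.525 0.429 0.014]
top blue_mid 0.89 [219.7 307.3] [0.272 0.228 0.014]
top blue_mid 0.72 [310.  217.8] [ 0.511 -0.012  0.014]
top orange_mid 0.59 [385.7 212.8] [ 0.525 -0.216  0.014]
top cradle_seat 0.56 [222.6 217. ] [0.507 0.219 0.055]
top cradle_dish 0.89 [231.5 179.6] [0.616 0.201 0.018]
wrist cam [ 0.122 -0.667  0.384]
{'t': 0.75, 'q': array([-1.   ,  0.359,  0.012, -0.   , -1.224, -0.288]), 'qd': array([ 0.001,  0.   ,  0.002, -0.   , -0.001,  0.001]), 'joint_efforts': array([  0.   , -58.223,  29.328,   7.002,   0.013,   0.   ]), 'eef_pos': array([ 0.188, -0.648,  0.227]), 'ee_rot': array([3.142, 0.   , 1.854]), 'force': array([-0.275,  0.073, -0.661]), 'moment': array([-0.038, -0.041,  0.031]), 'width': 0.08752189443275608}
```

View pics/top0.png

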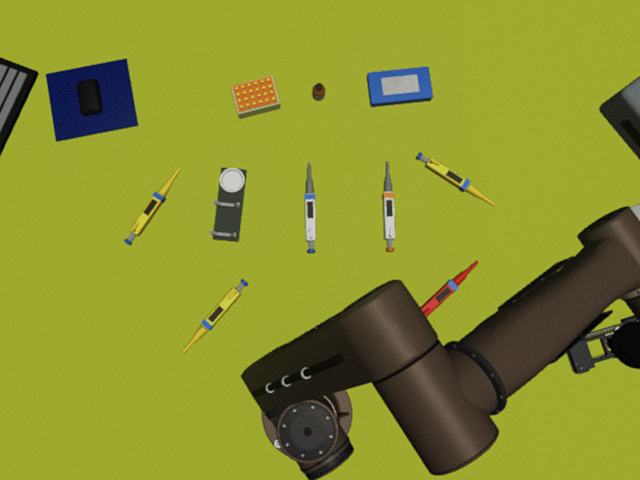

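View pics/side0.png

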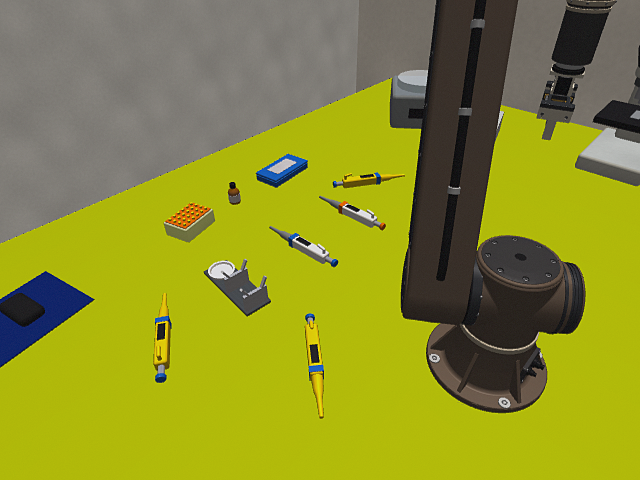

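Top view: the white/blue pipette is at about (310,212), nose up (+x). The orange one is at (389,212). The cradle runs from saddles (224,235)/(226,204) to its dish (232,180). Next I triangulate and get the axes.

```bash
python3 - <<'E'
from h import *
np.set_printoptions(precision=4,suppress=True)
s,t=grab_frame("side"),grab_frame("top")
def near(c,f,n,X):
    u=np.array(proj(f,X)); L=pinpoint(c,n); r=min(L,key=lambda r:np.linalg.norm(r["location"]-u)) if L else None
    return r and r["location"]
P={}
for n,X in dict(blue_mid=(.512,-.014,.014),cradle_seat=(.504,.219,.055),cradle_dish=(.618,.204,.018)).items():
    P[n],e=tri([(s,near("side",s,n,X)),(t,near("top",t,n,X))]); print(n,P[n],e)
d=P["cradle_dish"]-P["cradle_seat"]; print("cradle yaw",np.degrees(np.arctan2(d[1],d[0])),np.linalg.norm(d[:2]))
for c,f in(("side",s),("top",t)):
    u=proj(f,P["blue_mid"])
    for r in regions_of(c,"blue_mid"):
        l,tp,R,b=r["bbox"]
        if l-5<u[0]<R+5 and tp-5<u[1]<b+5:
            v,w=np.nonzero(r["pixels"]); W=np.array([atz(f,p,.014)[:2] for p in zip(w,v)])
            m=W.mean(0); e=np.linalg.svd(W-m,full_matrices=False)[2][0]; e*=np.sign(e[0]); print(c,r["p"],m,"yaw",np.degrees(np.arctan2(e[1],e[0])),((W-m)@e).min(),((W-m)@e).max())
E
python3 -m inch '1 2.5 5 0 0 0 -1.5;1 5 10 0 0 0 -3;1 8 15.5 0 0 0 -5;1 10.5 21 0 0 0 -7;1 13 26 0 0 0 -8;1 16 31.5 0 0 0 -10;1 18.5 37 0 0 0 -12;1 21 42 0 0 0 -13;1 24 47 0 0 0 -15;1 26.5 52.5 0 0 0 -16;1 27 58 0 0 0 -16;1 27 63.4 0 0 0 -16'
```

```text
blue_mid [ 0.5183 -0.0142  0.0082] [np.float64(1.4), np.float64(1.4)]
cradle_seat [0.507  0.2131 0.0578] [np.float64(2.2), np.float64(2.2)]
cradle_dish [0.6158 0.2011 0.0127] [np.float64(4.1), np.float64(4.1)]
cradle yaw -6.294542371972937 0.10946024630931439
side 0.72 [ 0.5165 -0.0099] yaw 0.07135207607362813 -0.10247147464955461 0.13787382243567825
top 0.79 [ 0.5268 -0.0098] yaw 1.5248852730939106 -0.11124920238163646 0.13632583198327294
t: 2.75
eef_pos: [0.4586, -0.0122, 0.2267]
ee_rot: [3.141, -0.0, 1.575]
force: [0.8, -0.1, -0.5]
width: 0.0878
```

```bash
python3 - <<'E'
from h import *
np.set_printoptions(precision=4,suppress=True)
f=grab_frame("wrist"); save(f,"w1"); print("cam",ray(f,(0,0))[0])
for r in pinpoint("wrist","blue_mid"): print(r["p"],r["location"],atz(f,r["location"],.014))
for r in regions_of("wrist","blue_mid")[:2]:
    v,w=np.nonzero(r["pixels"]); W=np.array([atz(f,p,.014)[:2] for p in zip(w,v)])
    m=W.mean(0); e=np.linalg.svd(W-m,full_matrices=False)[2][0]; e*=np.sign(e[0]); print(r["p"],r["bbox"],m,"yaw",np.degrees(np.arctan2(e[1],e[0])),((W-m)@e).min(),((W-m)@e).max())
E
```

```text
cam [ 0.3895 -0.0119  0.3847]
0.82 [557.8, 22.2] [0.2699 0.224  0.014 ]
0.59 [314.1, 259.8] [ 0.5132 -0.0103  0.014 ]
0.95 [475.3, 0.7, 601.4, 106.8] [0.2909 0.2072] yaw -43.63736263186469 -0.0663432941152484 0.0710968681732451
0.91 [299.6, 174.0, 326.7, 362.8] [ 0.5063 -0.0103] yaw 1.301722699998455 -0.09046134004278387 0.14220660020670609
```

View pics/w1.png

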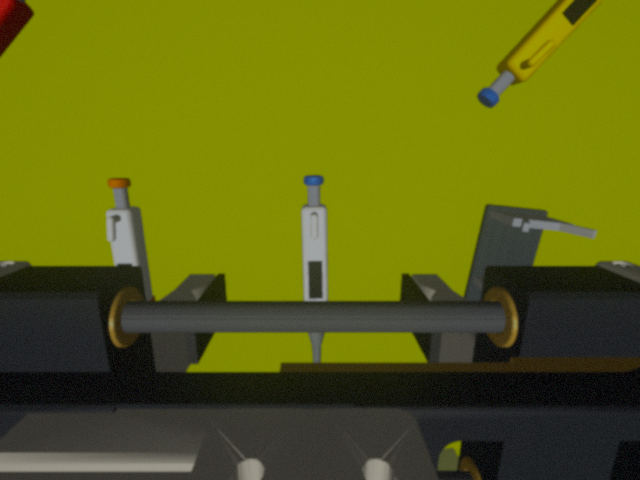

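Wrist view: the blue pipette is centred at column 314, button at row 176, handle from row 207. Yaw is about 1.3° and all three cameras give its centre at about (0.513, -0.010). I'll move above it and measure again from this second wrist position.

```bash
python3 - <<'E'
from h import *
import pickle
np.set_printoptions(precision=4,suppress=True)
f=grab_frame("wrist"); L=[r for r in regions_of("wrist","blue_mid") if r["bbox"][0]>250 and r["bbox"][2]<400]
pickle.dump((f,L[0]["bbox"],pinpoint("wrist","blue_mid")),open("w1.pkl","wb"))
E
python3 -m inch '1 2 0.1 -3 0 0 0.5;1 4 0.2 -7 0 0 1;1 5.4 0.2 -11 0 0 1;1 5.4 0.2 -14 0 0 1;1 5.4 0.2 -14 0 0 1'
python3 - <<'E'
from h import *
import pickle
np.set_printoptions(precision=4,suppress=True)
f0,b0,p0=pickle.load(open("w1.pkl","rb"))
f=grab_frame("wrist"); save(f,"w2"); t=grab_frame("top");s=grab_frame("side")
near=lambda L:[r for r in L if 250<r["location"][0]<400]
p=near(pinpoint("wrist","blue_mid")); p0=near(p0)
print([(r["p"],r["location"],atz(f,r["location"],.014)) for r in p])
L=[r for r in regions_of("wrist","blue_mid") if r["bbox"][0]>200 and r["bbox"][2]<450]
if L:
    b=L[0]["bbox"]; print(b0,b); print("button end tri",tri([(f0,((b0[0]+b0[2])/2,b0[1])),(f,((b[0]+b[2])/2,b[1]))]))
    v,w=np.nonzero(L[0]["pixels"]); W=np.array([atz(f,q,.014)[:2] for q in zip(w,v)]); m=W.mean(0); e=np.linalg.svd(W-m,full_matrices=False)[2][0]; print(m,e)
O=[(f0,p0[0]["location"])]if p0 else []
if p: O.append((f,p[0]["location"]))
for c,g in(("top",t),("side",s)):
    for r in pinpoint(c,"blue_mid"):
        if np.linalg.norm(np.array(r["location"])-proj(g,(.513,-.01,.014)))<15: O.append((g,r["location"]))
print(len(O),tri(O))
E
```

```text
t: 3.68
eef_pos: [0.5105, -0.0147, 0.0845]
ee_rot: [-3.137, 0.002, 1.589]
force: [0.2, 0.2, 0.9]
width: 0.0875
[(0.75, [321.8, 253.9], array([ 0.5128, -0.0081,  0.014 ]))]
[302.7, 174.7, 327.9, 364.1] [298.1, 108.5, 341.3, 361.7]
button end tri (array([ 0.4164, -0.0108,  0.0144]), [np.float64(1.3), np.float64(1.3)])
[ 0.4967 -0.0101] [0.9997 0.0244]
3 (array([ 0.513 , -0.0102,  0.0126]), [np.float64(2.0), np.float64(2.1), np.float64(2.3)])
```

View pics/w2.png

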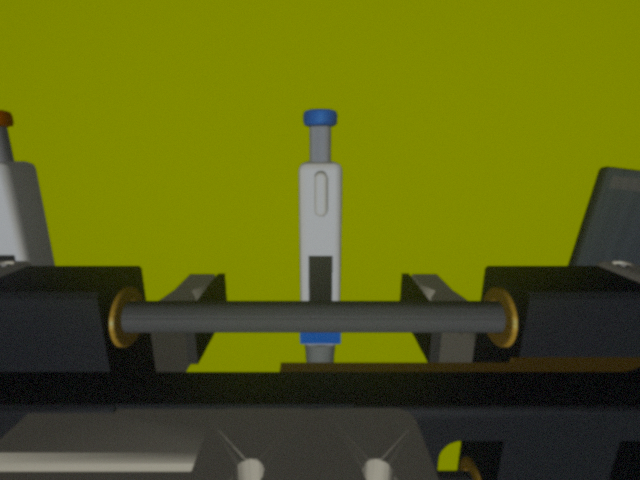

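Height 13–14 mm agrees with the text. The collar and button are blue, with the button at (320,118) and the handle at columns 300–341. I'll descend and grip.

```bash
python3 -c "
from h import *;s=telemetry.get_state();print(s['eef_pos'],s['ee_rot'])"
python3 -m inch '1 0.2 0.3 -3 0 0 0;1 0.2 0.3 -6 0 0 0;1 0.2 0.3 -7 0 0 0;1 0.2 0.3 -7.6 0 0 0;1 0.2 0.3 -7.6 0 0 0' 25
```

```text
[ 0.51291605 -0.01253616  0.08795799] [ 3.13916890e+00 -6.63038626e-04  1.59164335e+00]
t: 4.65
eef_pos: [0.5153, -0.0094, 0.0124]
ee_rot: [3.139, -0.001, 1.592]
force: [0.3, 0.6, -0.1]
width: 0.0875
```

```bash
python3 -m inch '1 -0.2 0 -0.5 0 0 0;1 -0.2 0 -0.8 0 0 0;1 -0.2 0 -0.8 0 0 0;0 -0.2 0 -0.8 0 0 0;0 -0.2 0 -0.8 0 0 0;0 -0.2 0 -0.8 0 0 0;0 -0.2 0 -0.8 0 0 0;0 -0.2 0 -0.8 0 0 0;0 -0.2 0 -0.8 0 0 0' 25
```

```text
t: 5.78
eef_pos: [0.5133, -0.0094, 0.0044]
ee_rot: [3.139, -0.001, 1.592]
force: [-0.3, 0.1, 0.1]
width: 0.0333
```

```bash
python3 -m inch '0 0 0 0 0 0 0;0 0 0 0 0 0 0;0 0 0 0 0 0 0' 25; python3 -m inch '0 0 0 2 0 0 0;0 0 0 5 0 0 0;0 0 0 9 0 0 0;0 0 0 13 0 0 0;0 0 0 16 0 0 0;0 0 0 16 0 0 0;0 0 0 16 0 0 0'
python3 - <<'E'
from h import *
np.set_printoptions(precision=4,suppress=True)
f=grab_frame("side"); save(f,"s3"); w=grab_frame("wrist"); save(w,"w3"); t=grab_frame("top")
for c,g in(("side",f),("wrist",w),("top",t)):
    for n,z in (("cradle_seat",.055),("cradle_dish",.018)):
        for r in pinpoint(c,n)[:2]: print(c,n,round(r["p"],2),r["location"],atz(g,r["location"],z))
cv2.imwrite("pics/m3.png",np.hstack([cv2.resize(cv2.imread("pics/s3.png")[120:360,150:470],(400,300)),cv2.resize(cv2.imread("pics/w3.png"),(400,300))]))
E
```

```text
t: 6.15
eef_pos: [0.5133, -0.0094, 0.0044]
ee_rot: [3.139, -0.001, 1.592]
force: [0.5, 0.8, 0.4]
width: 0.0279
t: 7.02
eef_pos: [0.5126, -0.0095, 0.1637]
ee_rot: [3.14, -0.001, 1.592]
force: [-1.3, 0.1, -0.9]
width: 0.0281
side cradle_seat 0.92 [240.8, 281.8] [0.5071 0.2197 0.055 ]
side cradle_dish 0.87 [218.5, 270.0] [0.6178 0.2085 0.018 ]
wrist cradle_seat 0.93 [586.6, 231.1] [0.5028 0.2122 0.055 ]
top cradle_dish 0.47 [232.5, 181.4] [0.6112 0.1984 0.018 ]
top cradle_dish 0.25 [311.9, 205.8] [ 0.5434 -0.0168  0.018 ]
```

View pics/m3.png

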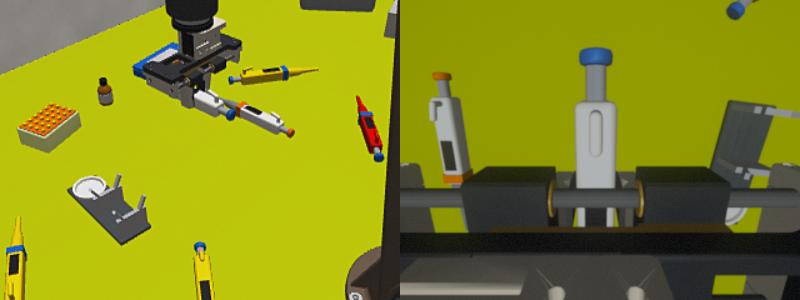

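The pipette is held level at 28 mm width, and orange is untouched. I'll shift the wrist camera to a vantage point over the cradle for accurate saddle and dish positions.

```bash
python3 -m inch '0 2 2 1 0 0 0;0 4 5 2.5 0 0 0;0 6 8 4 0 0 0;0 7 9 5 0 0 0;0 7 9 5 0 0 0;0 7 9 5 0 0 0;0 7 9 5 0 0 0'
python3 - <<'E'
from h import *
import pickle
np.set_printoptions(precision=4,suppress=True)
w=grab_frame("wrist"); save(w,"w4"); pickle.dump(w,open("w4.pkl","wb"))
for n,z in (("cradle_seat",.055),("cradle_dish",.018)):
        for r in pinpoint("wrist",n)[:2]: print(n,round(r["p"],2),r["location"],atz(w,r["location"],z))
E
```

```text
t: 8.35
eef_pos: [0.5825, 0.0799, 0.2137]
ee_rot: [3.14, -0.0, 1.591]
force: [-0.3, 0.3, -0.9]
width: 0.028
cradle_seat 0.69 [461.3, 136.9] [0.5004 0.2114 0.055 ]
cradle_dish 0.92 [424.1, 245.1] [0.6122 0.2018 0.018 ]
```

View pics/w4.png

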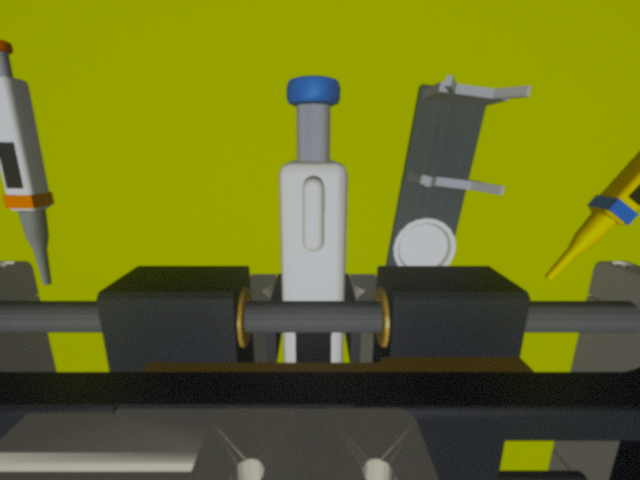

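```bash
python3 - <<'E'
from h import *
import pickle
np.set_printoptions(precision=4,suppress=True)
w=pickle.load(open("w4.pkl","rb")); im=w["pixels"]
cv2.imwrite("pics/c4.png",cv2.resize(im[65:270,380:540,::-1],None,fx=3.8,fy=2.9*1.0,interpolation=cv2.INTER_CUBIC) if 0 else cv2.resize(im[65:215,380:540,::-1],None,fx=5,fy=4,interpolation=cv2.INTER_CUBIC))
# slab edges: dark pixels, rows 100..210
i=im.astype(int); hsv=cv2.cvtColor(im,cv2.COLOR_RGB2HSV)
m=(hsv[...,1]<90)
L=[];R=[]
for r in range(105,215,3):
    if 170<r<198: continue
    c=np.nonzero(m[r,385:500])[0]+385
    if len(c): L.append((c.min(),r)); R.append((c.max(),r))
for nm,S in(("L",L),("R",R)):
    W=np.array([atz(w,p,.010)[:2] for p in S]); vx,vy,x0,y0=cv2.fitLine(W.astype(np.float32),cv2.DIST_HUBER,0,1e-3,1e-3).ravel()
    print(nm,"yaw",np.degrees(np.arctan(vy/vx)),"y at x=.5:",y0+(.5-x0)*vy/vx,"at .6:",y0+(.6-x0)*vy/vx)
white=((im.min(2)>150)).astype(np.uint8); white[:215]=0; white[:,:390]=0; white[:,460:]=0;white[270:]=0
c=max(cv2.findContours(white,0,1)[0],key=cv2.contourArea).reshape(-1,2)
W=np.array([atz(w,p,.018)[:2] for p in c]); A=np.c_[2*W,np.ones(len(W))]; s=np.linalg.lstsq(A,(W**2).sum(1),rcond=None)[0]; print("dish",s[:2],np.sqrt(s[2]+s[:2]@s[:2]))
E
```

```text
L yaw -5.6390386 y at x=.5: 0.17878461 at .6: 0.16891073
R yaw -5.6204576 y at x=.5: 0.2456866 at .6: 0.23584546
dish [0.6121 0.2011] 0.029533632095200133
```

View pics/c4.png

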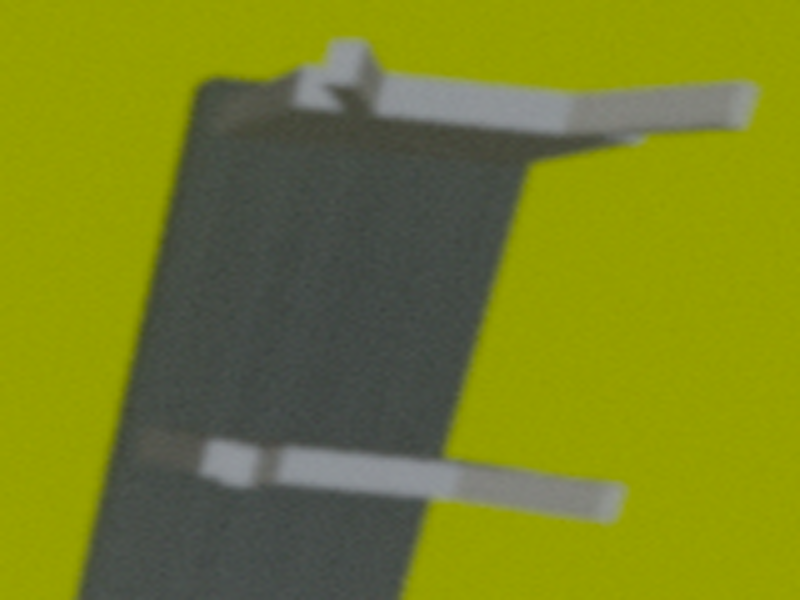

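Crop: near saddle floor centre is at about (475,91), far one at about (453,183). Outer horn tips are at (531,88) and (504,188), inner ones at (450,76) and (426,180).

```bash
python3 - <<'E'
from h import *
import pickle
np.set_printoptions(precision=4,suppress=True)
w=pickle.load(open("w4.pkl","rb"))
g=lambda x,y,z:atz(w,(380+x/5,65+y/4),z)[:2]
n=[g(375,95,.055),g(575,115,.055)]; f=[g(282,468,.055),g(455,480,.055)]
print("floors",n,f,np.linalg.norm(n[1]-n[0]),np.linalg.norm(f[1]-f[0])); N=sum(n)/2;F=sum(f)/2
print(N,F,np.linalg.norm(F-N),(N+F)/2,np.degrees(np.arctan2(*(F-N)[::-1])))
h=[g(350,62,.079),g(750,105,.079)];k=[g(222,463,.079),g(612,502,.079)]; print("horns",(h[0]+h[1])/2,(k[0]+k[1])/2,sum(h+k)/4,np.linalg.norm(h[1]-h[0]))
s=telemetry.get_state(); print(s["eef_pos"],s["ee_rot"])
E
```

```text
floors [array([0.4607, 0.2005]), array([0.464 , 0.2358])] [array([0.5409, 0.1938]), array([0.5429, 0.2263])] 0.03539852194855426 0.032511749597683236
[0.4624 0.2182] [0.5419 0.21  ] 0.07993536000414747 [0.5021 0.2141] -5.845543312791242
horns [0.462  0.2191] [0.5413 0.2088] [0.5017 0.2139] 0.06539239917064871
[0.5829 0.0801 0.214 ] [ 3.1394 -0.0005  1.5914]
```

The saddle geometry is consistent: spacing 80 mm and floor about 33 mm at z = 55 mm. Seat is about (0.501, 0.213), yaw -5.7°. I'll move above it.

```bash
python3 -m inch '0 -2 3 0 0 0 -2;0 -4 6 0 0 0 -4;0 -6 9 -1 0 0 -6;0 -8.2 12 -3 0 0 -6.9;0 -8.2 13.3 -6 0 0 -6.9;0 -8.2 13.3 -9 0 0 -6.9;0 -8.2 13.3 -10 0 0 -6.9;0 -8.2 13.3 -10 0 0 -6.9;0 -8.2 13.3 -10 0 0 -6.9'
python3 - <<'E'
from h import *
np.set_printoptions(precision=4,suppress=True)
f=grab_frame("side"); save(f,"s5"); w=grab_frame("wrist"); save(w,"w5")
cv2.imwrite("pics/m5.png",np.hstack([cv2.resize(cv2.imread("pics/s5.png")[195:345,150:350],(400,300),interpolation=2),cv2.resize(cv2.imread("pics/w5.png"),(400,300))]))
s=telemetry.get_state(); print(s["eef_pos"],s["ee_rot"],s["width"])
E
```

```text
t: 9.62
eef_pos: [0.5017, 0.2133, 0.1152]
ee_rot: [3.138, -0.002, 1.471]
force: [-0.3, 0.3, -1.1]
width: 0.0277
[0.5016 0.2134 0.1152] [ 3.1379 -0.0019  1.4707] 0.028211933162384177
```

View pics/m5.png

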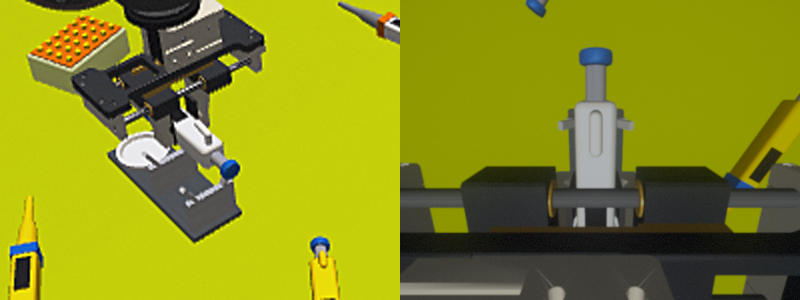

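Wrist view: the handle (columns 575–616 of the montage) is centred between the near horns (561–632). I'll lower it.

```bash
python3 -m inch '0 0 0 -1.5 0 0 0;0 0 0 -3 0 0 0;0 0 0 -4 0 0 0;0 0 0 -4.7 0 0 0;0 0 0 -5 0 0 0;0 0 0 -5 0 0 0;0 0 0 -5 0 0 0'; python3 -m inch '0 0 0 -0.2 0 0 0;0 0 0 -0.3 0 0 0;0 0 0 -0.4 0 0 0;0 0 0 -0.4 0 0 0'
```

```text
t: 10.6
eef_pos: [0.5018, 0.2136, 0.0655]
ee_rot: [3.137, -0.002, 1.471]
force: [-0.4, -0.5, -1.1]
width: 0.0281
t: 11.1
eef_pos: [0.5017, 0.2135, 0.0614]
ee_rot: [3.138, -0.002, 1.471]
force: [0.6, -0.8, -1.4]
width: 0.0277
```

```bash
python3 -m inch '0 0 0 -0.1 0 0 0;0 0 0 -0.15 0 0 0;0 0 0 -0.2 0 0 0;0 0 0 -0.2 0 0 0;0 0 0 -0.2 0 0 0'
```

```text
t: 11.72
eef_pos: [0.5017, 0.2135, 0.0595]
ee_rot: [3.138, -0.002, 1.471]
force: [-1.4, 0.1, -0.8]
width: 0.0277
```

```bash
python3 -m inch '0 0 0 -0.1 0 0 0;0 0 0 -0.15 0 0 0;0 0 0 -0.15 0 0 0;0 0 0 -0.15 0 0 0'
```

```text
t: 12.22
eef_pos: [0.5018, 0.2136, 0.0594]
ee_rot: [3.137, -0.002, 1.471]
force: [-6.4, -0.8, 14.6]
width: 0.0276
```

Contact is at z = 0.0594, exactly as predicted. I'll relieve the push and open slowly.

```bash
python3 -m inch '0 0 0 0 0 0 0;0 0 0 0 0 0 0;0.4 0 0 0 0 0 0;0.5 0 0 0 0 0 0;0.6 0 0 0 0 0 0;0.8 0 0 0 0 0 0;0.8 0 0 0 0 0 0;0.8 0 0 0 0 0 0'
```

```text
t: 13.22
eef_pos: [0.5018, 0.2135, 0.0594]
ee_rot: [3.137, -0.002, 1.471]
force: [-0.7, -0.6, -0.9]
width: 0.0694
```

```bash
python3 -m inch '0.8 0 0 1 0 0 0;0.8 0 0 3 0 0 0;0.8 0 0 6 0 0 0;0.8 0 0 10 0 0 0;0.8 -2 -3 14 0 0 0;0.8 -4 -8 16 0 0 0;0.8 -4 -13 16 0 0 0;0.8 -4 -18 16 0 0 0;0.8 -4 -20 16 0 0 0;0.8 -4 -20 16 0 0 0'
python3 - <<'E'
from h import *
np.set_printoptions(precision=4,suppress=True)
f=grab_frame("side"); save(f,"s6"); t=grab_frame("top"); save(t,"t6"); w=grab_frame("wrist")
O=[]
for c,g in(("side",f),("top",t),("wrist",w)):
    for r in pinpoint(c,"blue_mid"):
        if np.linalg.norm(np.array(r["location"])-proj(g,(.501,.213,.069)))<20: O.append((g,r["location"])); print(c,atz(g,r["location"],.069))
    u=proj(g,(.501,.213,.069))
    for r in regions_of(c,"blue_mid"):
        l,tp,R,b=r["bbox"]
        if l<u[0]<R and tp<u[1]<b:
            v,x=np.nonzero(r["pixels"]); W=np.array([atz(g,p,.069)[:2] for p in zip(x,v)]); m=W.mean(0);e=np.linalg.svd(W-m,full_matrices=False)[2][0];e*=np.sign(e[0]);q=(W-m)@e
            print(c,"yaw",np.degrees(np.arctan2(e[1],e[0])),"centre from button",m+e*(q.min()+.097),"from nose",m+e*(q.max()-.15))
    for r in pinpoint(c,"orange_mid")[:1]: print(c,"orange",atz(g,r["location"],.014))
if len(O)>1: print(tri(O))
cv2.imwrite("pics/m6.png",np.hstack([cv2.resize(cv2.imread("pics/s6.png")[195:345,150:350],(400,300),interpolation=2),cv2.resize(cv2.imread("pics/t6.png")[140:260,180:340],(400,300),interpolation=2)]))
E
```

```text
t: 14.48
eef_pos: [0.4617, 0.0123, 0.2202]
ee_rot: [3.136, -0.003, 1.469]
force: [0.4, 0.8, 0.8]
width: 0.0701
side [0.4978 0.2178 0.069 ]
side yaw -6.4611326382462835 centre from button [0.4961 0.214 ] from nose [0.5062 0.2128]
side orange [ 0.5125 -0.2183  0.014 ]
top orange [ 0.517  -0.2078  0.014 ]
wrist [0.5018 0.213  0.069 ]
wrist yaw -5.4374431876903975 centre from button [0.503  0.2145] from nose [0.3727 0.2269]
(array([0.5027, 0.2152, 0.0647]), [np.float64(0.7), np.float64(0.7)])
```

View pics/m6.png

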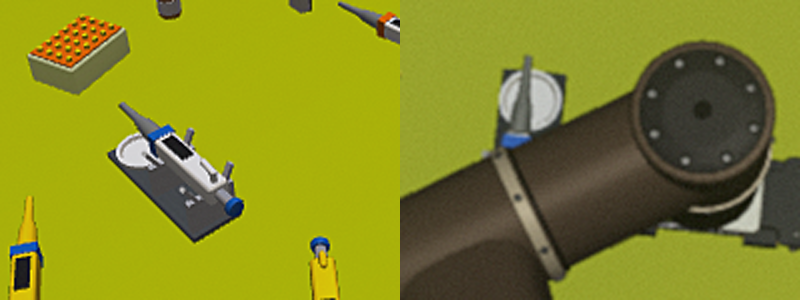

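The pipette is seated between the horns with its hook up, and its nose (521,60 of the montage) is over the dish. The gripper is well clear, so I'm handing the job in.

```bash
python3 -c "
from h import *
print(arm.job_done())"
```

```text
the job is handed in; nothing more can be done
None
```

The blue-button pipette now lies across both saddles of the cradle, hook up, with its nose over the white dish. I lowered it at about 14.5 s on the robot clock, and the wrist force at contact was about 15 N. I took off the push before opening the gripper, then backed the arm well clear.

**Last checks:**
- **Handle position:** the wrist camera puts the handle centre at (0.502, 0.213), and I measured the seat at (0.501, 0.213). Yaw agrees too: -5.4° from the wrist camera and -6.5° from the side, against -5.7° for the cradle.
- **Height:** the tool stopped at exactly the predicted seating height. The two-view camera height came out at 65 mm instead of the expected 69 mm, and the side camera's position differed by 4–5 mm. The saddle, dish and network estimates of the seat's x also differed by up to 4 mm.
- **Top camera:** the arm blocked its view of the handle, so it confirmed only that the nose is over the dish.
- **Orange pipette:** I never approached it. Its estimates before and after agree to within 2 mm from the side and about 11 mm from the top. I put the larger gap down to detection noise with the arm in that view.

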